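# Release two sample tubes with the lever of a chute

### The arm

A 7-joint arm with a two-finger parallel gripper is mounted at the origin on a cart in front of the work surface, level with it; the furniture and walls round the work are solid. World frame = base frame: x ahead of the robot, y to its left, z up, the work surface at z = 0. Lengths are in m, angles in rad, forces in N, time in s.
With the tool pointing down it reaches from about 0.35 to 0.9 m from the base axis. Payload 8.1 kg.
Tool frame: the origin (TCP) lies on the centre line of the jaws, within the pads' length; the fingertips stand 22 mm ahead of it and the grasp point (between the pads) lies 3 mm ahead of it (arm.finger_overhang is the distance from the TCP to the fingertips, in m); z points along the fingers, y is the direction in which the jaws open and shut (so a half turn about z gives the same grasp; the last joint's range is limited). The gripper opens to 92 mm and grips with 3 to 60 N. Pads are 19 mm wide; open, the fingers measure 130 mm over their backs; the gripper's body (75 mm by 190 mm) begins 47 mm behind the grasp point.
Start: joints at [-1.259, 0.434, 0.025, 1.573, -0.012, 1.134, -0.075], TCP at [0.252, 0.572, 0.249] pointing down, gripper open.
Joint ranges: [-2.62, 2.62], [-0.44, 2.09], [-1.27, 1.32], [0.08, 2.57], [-1.32, 4.46], [0.12, 2], [-2.74, 2.74]. Speed limits (rad/s): [2.22, 2.22, 3.01, 3.01, 3.14, 3.14, 3.14].

### API

Orientations are given as a rotation vector (axis times angle).
In Python, from cell import arm gives the robot as it stands. The module is installed in compiled form; this text tells all that it offers.
- The arm moves only by the tool step_arm, never from a script. Its argument "plan" is a list of rows, each an object of numbers: "wx", "wy", "wz": the turn, a rotation vector about the tool's x, y, z in units of 6 degrees (1.0 is 6 degrees); "tx", "ty", "tz": the shift along the tool's x, y, z in cm; "hand": the opening, from 0 (shut) to 1 (fully open). A call has exactly 10 rows; each row shifts and turns the commanded pose from where the row before left it, along the tool's axes as they then stand; what a row does not reach is not made up. A row lasts 1/12 s, in which the tool goes at most 41.7 mm and 7.16 degrees, less where a joint would pass 70% of its speed; a pose out of reach is approached as far as the arm can. A call is refused whole if a number of a shift passes 4.17 or a number of a turn 1, either way. A call with a gripper value outside its range is refused whole. The fingers move at their own pace and stop on an object; "force" is the grip in N (left out, the last holds). Time passes only in rows, so rows that do not move let the fingers close, or fill a call up. It gives the time, the measured TCP pose, the force and the opening at its end, in the units of the state.
- arm.observe(): the state, without advancing time (a new reading comes with each control period).
- arm.get_image(name): name is "scene" or "top" or "wrist"; returns (picture, depth): 400x640x3 uint8, red, green, blue; 400x640 float32, m along the optical axis (not along the pixel's ray), 0 where there is no reading.
- arm.calibration(name): a dict with "mtx" (3x3 intrinsics, pixels), "dist_coeffs" ([k1, k2, p1, p2, k3] as OpenCV has them; the pictures are not rectified), "R" (3x3) and "t" (3): a world point X has camera coordinates R X + t. Camera axes: x right, y down, z forward; pixel columns grow to the right and rows downward; lengths in m; the calibration is good to about 2 mm. A picture is of the moment at which its call begins: read the wrist's pose just before it. calibration takes no time and is no camera call; for the wrist camera it gives the pose at the moment of the call.
- arm.sign_off(): hands the job in, once; it reports no verdict.
The state is a dict: "clock": time; "joints": joint angles; "dq": joint speeds; "joint_efforts": joint torques, N m; "position": TCP position; "ee_rot": TCP orientation; "force": force on the tool from outside, world axes, zero at the start; "ft_torque": the same for the moment, N m; "width": opening from 0.0 (shut) to 1.0 (fully open).
Only numpy, scipy, OpenCV 4.12 (cv2) and the standard library are available. Lean on these libraries where they do the work, as an engineer would, in place of code of your own. Each camera call takes 0.05 s, during which the arm holds its last target.

### The job

Press down the red pad at the long end of the lever with the fingertips, so that its short end raises the heavy steel flap of the tube chute. Keep the pad pressed until both sample tubes have rolled out into the blue tray, then come up gently so that the flap sinks shut under your finger instead of slamming, and leave the lever free. Touch nothing but the lever, do not lift the lever out of its bearing, and leave the amber bottle, the beaker and the petri dish standing where they are.

Things in the scene. Friction and masses are not known exactly. Their poses are not given: they have to be found in the camera images.
- dispenser: Fixed tube chute on a grey L-shaped base plate, 6 mm thick. Origin on the bench under the chute, z up, y pointing up the chute. Chute inside 90 mm wide, clear side walls to z = 72 mm from y = 0 to 108 mm, floor falling toward -y at 12 degrees into a blue tray. The lever lies along y at x = -66 mm, long end toward -y; its bearing, two slotted aluminium cheeks, is at y = -44 mm, 89 mm high.
- tray_center (a point): Centre of the inner floor of the blue open tray, 8 mm above the bench; inside 90 mm (dispenser x) by 68 mm (dispenser y: -102 to -34 mm), walls to 34 mm above the bench.
- lever: Loose aluminium lever, bar 14 mm wide, 10 mm thick, 0.14 kg. Origin on the axis of its cross pin, 76 mm above the bench, which merely rests in open slots. y runs along the bar: the short end (60 mm, +y) lies under the flap's yellow ear, the long end with the red pad is at -y, tilted up 0.16 rad at rest by the flap's weight and about 0.19 rad down when on its stop.
- lever_pad (a point): Centre of the top face of the red ribbed pad on the lever's long end, 168 mm from the pin; 40 mm across the lever, 44 mm along it. About 111 mm above the bench at rest, about 55 mm when the lever lies on the rubber stop under it (57 mm down, under 3 mm sideways). Pressing takes about 2 to 5 N; at the stop it becomes rigid. Let go, it is thrown back up by the flap's weight.
- flap (a joint): Angle of the heavy steel flap (1.5 kg nominal, hinged at the back of the chute, 92 mm long, front lip reaching down to the chute floor): 0 = shut, growing as it rises; about 0.26 rad with the lever on its stop. The tubes pass under the lip from about 0.14 rad. It falls shut if let go.
- flap_front (a point): Top of the flap's front edge, above the lip, in the middle of the chute's width; about 82 mm above the bench when shut.
- sample_tube_1: Sample tube with red cap, 15 mm diameter, 81 mm long, lying across the chute behind the flap's lip. Origin at the centre of its round bottom end; its z axis points to the cap.
- sample_tube_3: Sample tube with yellow cap, same size, lying behind the other. Origin at the centre of its round bottom end; its z axis points to the cap.
- reagent_amber: Amber bottle with black cap, 54 mm diameter, 108 mm tall, upright bystander. Origin at the centre of its underside.
- beaker: Clear beaker, 55 mm diameter, 68 mm tall, bystander. Origin at the centre of its underside.
- petri_dish: Petri dish, 62 mm diameter, 13 mm tall, bystander. Origin at the centre of its underside.

How it is judged:
By the outcome, as a careful person would: the job done as asked, in the order asked, and still so for the second after the job is handed in, with the robot touching nothing.
It also fails if it takes over 48 s, if anything falls off the work surface, if the arm or the gripper's body presses on something with over 40 N, if the wrist force passes 120 N, or if a joint passes its speed limit or range.

## Working session

There is one attempt and no reset: what is moved stays moved. The work goes in short steps, Python scripts to look and compute and a tool call to move; the robot and the scene stay as the last step left them, time stands still between calls to the robot, and variables do not carry over. Pictures are saved under pics/ and viewed, and the job is handed in when it is done.

Besides the shell and the picture viewer there is one more tool, called after "Request:" by a JSON object that holds its "api" and its "payload", one argument or row to a line. step_arm: Moves the arm, as the interface text tells. Its arguments: {"type":"object","properties":{"plan":{"type":"array"},"force":{"type":"number"}},"required":["plan"]}

```bash
mkdir -p pics; ls; python3 - <<'E'
from cell import arm
import cv2,numpy as np
print(arm.observe(), arm.finger_overhang)
for n in ("scene","top"):
    p,d=arm.get_image(n); c=arm.calibration(n)
    np.savez(f"{n}0.npz",p=p,d=d,**{k:np.array(v) for k,v in c.items()})
    cv2.imwrite(f"pics/{n}0.png",p[:,:,::-1]); print(c)
E
```

```text
pics
{'clock': 0.0, 'joints': array([-1.25861106,  0.4352276 ,  0.02497823,  1.57410072, -0.01163774,
        1.13402498, -0.07509466]), 'dq': array([-0.00108632, -0.00132066,  0.00217083,  0.00058649,  0.00025184,
        0.00023336,  0.00067489]), 'joint_efforts': array([ 2.49044597e-04, -6.67844653e+01,  9.84877758e-01, -3.14481604e+01,
       -6.05762657e-02,  4.26957000e-02,  1.82357335e-04]), 'position': array([0.25171572, 0.57153435, 0.24794074]), 'ee_rot': array([-6.46968098e-01, -3.07402803e+00,  2.51366318e-03]), 'force': array([0.14412605, 0.13569372, 0.59823103]), 'ft_torque': array([-0.04432323, -0.03970556, -0.02432923]), 'width': 0.9939559111806707} 0.022
{'mtx': array([[364.35759405,   0.        , 320.79641952],
       [  0.        , 364.35759405, 199.93734772],
       [  0.        ,   0.        ,   1.        ]]), 'dist_coeffs': array([-0.06828193,  0.        ,  0.        ,  0.        ,  0.        ]), 'R': array([[ 0.81308806, -0.58211469,  0.00550432],
       [-0.39895637, -0.56409145, -0.72293475],
       [ 0.42393588,  0.58561363, -0.69089438]]), 't': array([-0.41978628,  0.3602178 ,  0.60054876])}
{'mtx': array([[365.47752108,   0.        , 324.96160295],
       [  0.        , 365.47752108, 198.4189689 ],
       [  0.        ,   0.        ,   1.        ]]), 'dist_coeffs': array([-0.00360077,  0.        ,  0.        ,  0.        ,  0.        ]), 'R': array([[ 0.01167087, -0.99992913, -0.00234953],
       [-0.9837346 , -0.01106058, -0.17928721],
       [ 0.17924852,  0.00440375, -0.98379397]]), 't': array([0.07388562, 0.59142098, 0.82708383])}
```

View pics/scene0.png

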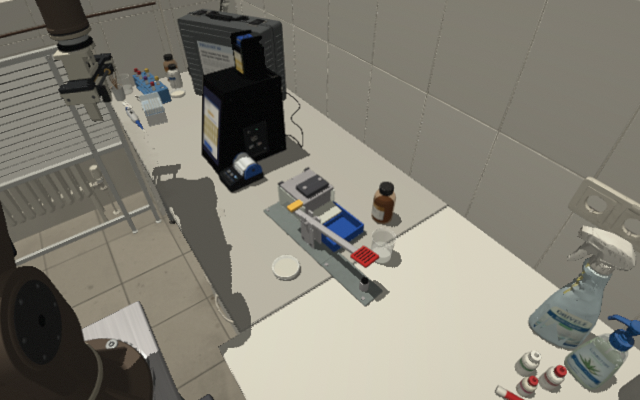

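View pics/top0.png

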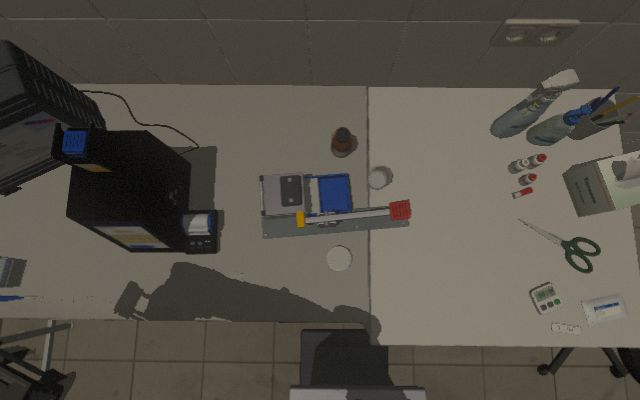

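```bash
cat > h.py <<'E'
import cv2,numpy as np
def ray(c,px):
    u=cv2.undistortPoints(np.array(px,float).reshape(-1,1,2),c['mtx'],c['dist_coeffs'])[:,0]
    R,t=c['R'],c['t']; o=-R.T@t
    d=np.c_[u,np.ones(len(u))]@R
    return o,d
def onplane(c,px,z):
    o,d=ray(c,px); return o+d*((z-o[2])/d[:,2])[:,None]
def cloud(c):
    d=c['d']; h,w=d.shape
    uv=np.stack(np.meshgrid(np.arange(w),np.arange(h)),-1).reshape(-1,2)
    o,r=ray(c,uv); P=o+r*d.reshape(-1,1); P[d.ravel()==0]=np.nan
    return P.reshape(h,w,3)
def mask(p,name):
    h=cv2.cvtColor(p,cv2.COLOR_RGB2HSV);H,S,V=[h[...,i].astype(int) for i in range(3)]
    if name=='red': return ((H<8)|(H>172))&(S>150)&(V>90)
    if name=='yellow': return (H>14)&(H<30)&(S>150)&(V>120)
    if name=='blue': return (H>105)&(H<125)&(S>150)&(V>80)
E
python3 - <<'E'
from h import *
boxes={'scene':{'red':(340,235,390,275),'yellow':(280,195,310,215),'blue':(315,200,370,255)},'top':{'red':(380,190,420,230),'yellow':(290,205,312,232),'blue':(300,165,360,220)}}
C={}
for n in boxes:
    c=dict(np.load(n+'0.npz')); P=cloud(c)
    for k,(a,b,e,f) in boxes[n].items():
        m=mask(c['p'],k).astype(np.uint8); mm=np.zeros_like(m); mm[b:f,a:e]=m[b:f,a:e]
        v,u=np.nonzero(mm); px=[u.mean(),v.mean()]
        q=P[mm>0]; C[n,k]=(c,px)
        print(n,k,mm.sum(),px,'cloud med',np.nanmedian(q,0).round(3),np.nanpercentile(q,[3,97],axis=0).round(3).tolist(),'plane111',onplane(c,px,.111).round(4))
for k in('red','yellow'):
    A=[];b=[]
    for n in boxes:
        o,d=ray(*C[n,k]); d=d[0]/np.linalg.norm(d[0]); M=np.eye(3)-np.outer(d,d);A.append(M);b.append(M@o)
    x=np.linalg.lstsq(np.vstack(A),np.hstack(b),rcond=None); print(k,'tri',x[0],x[1])
c=dict(np.load('top0.npz'))
P=cloud(c)
print('beaker rim',onplane(c,[380,176],.068),P[176,380],'bottle',P[133,342],'dish',P[258,339])
for n,(a,b,e,f) in {'scene':(240,160,420,310),'top':(240,110,430,290)}.items():
    i=np.load(n+'0.npz')['p'][b:f,a:e,::-1]; cv2.imwrite(f'pics/{n}0c.png',cv2.resize(i,None,fx=4 if n=='top' else 4,fy=4 if 1 else 1,interpolation=2)[:600,:800])
E
```

```text
scene red 314 [np.float64(364.36624203821657), np.float64(256.1687898089172)] cloud med [ 0.554 -0.091  0.112] [[0.538, -0.109, 0.108], [0.573, -0.071, 0.115]] plane111 [[ 0.5552 -0.0901  0.111 ]]
scene yellow 85 [np.float64(294.4117647058824), np.float64(205.25882352941176)] cloud med [0.535 0.133 0.082] [[0.52, 0.127, 0.077], [0.552, 0.141, 0.084]] plane111 [[0.5204 0.1073 0.111 ]]
scene blue 582 [np.float64(343.46048109965636), np.float64(225.4106529209622)] cloud med [0.633 0.064 0.01 ] [[0.564, 0.021, 0.007], [0.656, 0.096, 0.035]] plane111 [[ 0.5719 -0.003   0.111 ]]
top red 278 [np.float64(399.5), np.float64(210.20863309352518)] cloud med [ 0.555 -0.085  0.112] [[0.537, -0.106, 0.108], [0.573, -0.067, 0.117]] plane111 [[ 0.5551 -0.0866  0.111 ]]
top yellow 103 [np.float64(299.94174757281553), np.float64(219.126213592233)] cloud med [0.536 0.137 0.083] [[0.52, 0.13, 0.08], [0.552, 0.145, 0.085]] plane111 [[0.5326 0.1356 0.111 ]]
top blue 916 [np.float64(333.7718340611354), np.float64(193.4028384279476)] cloud med [0.612 0.058 0.009] [[0.569, 0.025, 0.006], [0.652, 0.094, 0.035]] plane111 [[0.5918 0.0607 0.111 ]]
red tri [ 0.55649168 -0.08778296  0.1072265 ] [1.54346428e-06]
yellow tri [0.5373741  0.13779071 0.07674869] [8.13283203e-07]
beaker rim [[ 0.64396663 -0.0506028   0.068     ]] [ 0.65477667 -0.05712022  0.02441382] bottle [0.73622232 0.04246146 0.10811554] dish [0.44996973 0.0447243  0.01304539]
```

```bash
python3 - <<'E'
from h import *
i=np.load('top0.npz')['p'][120:270,240:430,::-1]; cv2.imwrite('pics/top0d.png',cv2.resize(i,None,fx=4,fy=4,interpolation=2))
E
```

```text
(no output)
```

View pics/top0d.png

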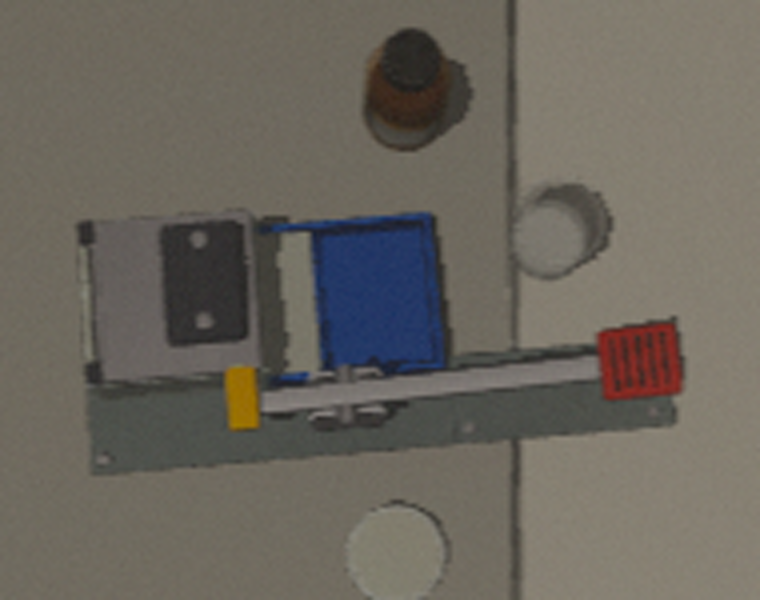

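View pics/scene0c.png

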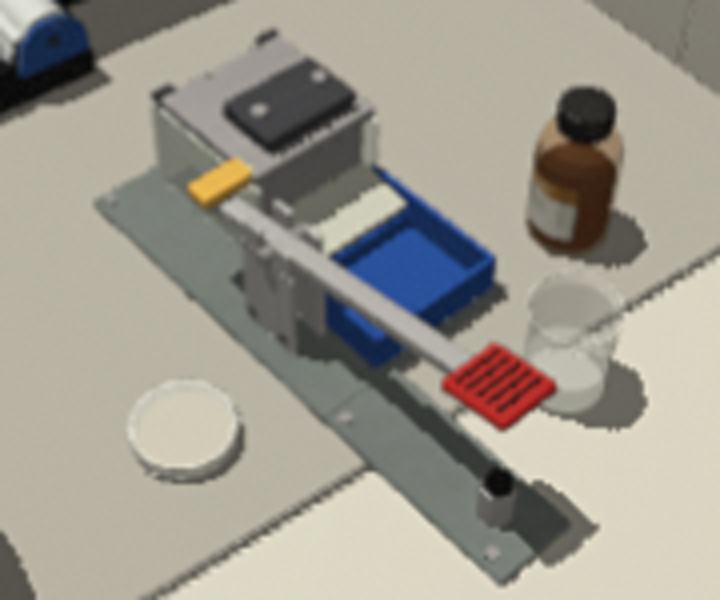

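```bash
python3 - <<'E'
from h import *
from scipy.spatial.transform import Rotation as Ro
R=Ro.from_rotvec([-6.46968098e-01, -3.07402803e+00,  2.51366318e-03]).as_matrix(); print(R.round(3))
for n in('scene','top'):
    c=dict(np.load(n+'0.npz'));P=cloud(c).reshape(-1,3)
    m=(P[:,2]>.1)&(P[:,1]>.15)&(P[:,1]<.65)&(P[:,0]>.2)&(P[:,0]<.9)
    q=P[m]
    for y in np.arange(.15,.65,.05):
        s=q[(q[:,1]>y)&(q[:,1]<y+.05)]
        if len(s): print(n,y.round(2),len(s),s[:,0].min().round(3),s[:,2].max().round(3))
g=np.array([.556,-.088,.165]); p=np.array([.2517,.5715,.2479])
print(R.T@(g-p)*100)
E
```

```text
[[-0.915  0.403 -0.001]
 [ 0.403  0.915 -0.002]
 [-0.    -0.002 -1.   ]]
scene 0.15 3 0.576 0.101
scene 0.4 3474 0.481 0.25
scene 0.45 2455 0.2 0.354
scene 0.5 3943 0.2 0.498
scene 0.55 705 0.204 0.498
scene 0.6 799 0.26 0.335
top 0.15 18 0.575 0.103
top 0.4 4040 0.481 0.253
top 0.45 4879 0.218 0.355
top 0.5 4009 0.219 0.393
top 0.55 781 0.26 0.349
top 0.6 1806 0.262 0.302
[-54.43018716 -48.07647371   8.37370297]
```

Request:
{"api": "step_arm", "payload": {
  "plan": [
    {"tx": -0.9,"ty": -0.8,"hand": 0},
    {"tx": -1.8,"ty": -1.6,"hand": 0},
    {"tx": -1.8,"ty": -1.6,"hand": 0},
    {"tx": -1.8,"ty": -1.6,"hand": 0},
    {"tx": -1.8,"ty": -1.6,"hand": 0},
    {"tx": -1.8,"ty": -1.6,"hand": 0},
    {"tx": -1.8,"ty": -1.6,"hand": 0},
    {"tx": -1.8,"ty": -1.6,"hand": 0},
    {"tx": -1.8,"ty": -1.6,"hand": 0},
    {"tx": -1.8,"ty": -1.6,"hand": 0}
  ],
  "force": 10
}}

```text
invalid input at $.plan[0]: expected keys wx, wy, wz, tx, ty, tz, hand
```

Request:
{"api": "step_arm", "payload": {
  "plan": [
    {"wx": 0,"wy": 0,"wz": 0,"tx": -0.9,"ty": -0.8,"tz": 0,"hand": 0},
    {"wx": 0,"wy": 0,"wz": 0,"tx": -1.8,"ty": -1.6,"tz": 0,"hand": 0},
    {"wx": 0,"wy": 0,"wz": 0,"tx": -1.8,"ty": -1.6,"tz": 0,"hand": 0},
    {"wx": 0,"wy": 0,"wz": 0,"tx": -1.8,"ty": -1.6,"tz": 0,"hand": 0},
    {"wx": 0,"wy": 0,"wz": 0,"tx": -1.8,"ty": -1.6,"tz": 0,"hand": 0},
    {"wx": 0,"wy": 0,"wz": 0,"tx": -1.8,"ty": -1.6,"tz": 0,"hand": 0},
    {"wx": 0,"wy": 0,"wz": 0,"tx": -1.8,"ty": -1.6,"tz": 0,"hand": 0},
    {"wx": 0,"wy": 0,"wz": 0,"tx": -1.8,"ty": -1.6,"tz": 0,"hand": 0},
    {"wx": 0,"wy": 0,"wz": 0,"tx": -1.8,"ty": -1.6,"tz": 0,"hand": 0},
    {"wx": 0,"wy": 0,"wz": 0,"tx": -1.8,"ty": -1.6,"tz": 0,"hand": 0}
  ],
  "force": 10
}}

```text
clock: 0.93
position: [0.3476, 0.3617, 0.2486]
ee_rot: [-0.648, -3.074, 0.001]
force: [1.0, -0.2, 0.3]
width: 0.324
```

Request:
{"api": "step_arm", "payload": {
  "plan": [
    {"wx": 0,"wy": 0,"wz": 0,"tx": -1.8,"ty": -1.6,"tz": 0,"hand": 0},
    {"wx": 0,"wy": 0,"wz": 0,"tx": -1.8,"ty": -1.6,"tz": 0,"hand": 0},
    {"wx": 0,"wy": 0,"wz": 0,"tx": -1.8,"ty": -1.6,"tz": 0,"hand": 0},
    {"wx": 0,"wy": 0,"wz": 0,"tx": -1.8,"ty": -1.6,"tz": 0,"hand": 0},
    {"wx": 0,"wy": 0,"wz": 0,"tx": -1.8,"ty": -1.6,"tz": 0,"hand": 0},
    {"wx": 0,"wy": 0,"wz": 0,"tx": -1.8,"ty": -1.6,"tz": 0,"hand": 0},
    {"wx": 0,"wy": 0,"wz": 0,"tx": -1.8,"ty": -1.6,"tz": 0,"hand": 0},
    {"wx": 0,"wy": 0,"wz": 0,"tx": -1.8,"ty": -1.6,"tz": 0,"hand": 0},
    {"wx": 0,"wy": 0,"wz": 0,"tx": -1.8,"ty": -1.6,"tz": 0,"hand": 0},
    {"wx": 0,"wy": 0,"wz": 0,"tx": -1.8,"ty": -1.6,"tz": 0,"hand": 0}
  ]
}}

```text
clock: 1.77
position: [0.4472, 0.1429, 0.2487]
ee_rot: [-0.648, -3.074, 0.0]
force: [-0.6, -0.1, 0.2]
width: 0.007
```

Request:
{"api": "step_arm", "payload": {
  "plan": [
    {"wx": 0,"wy": 0,"wz": 0,"tx": -1.8,"ty": -1.6,"tz": 0,"hand": 0},
    {"wx": 0,"wy": 0,"wz": 0,"tx": -1.8,"ty": -1.6,"tz": 0,"hand": 0},
    {"wx": 0,"wy": 0,"wz": 0,"tx": -1.8,"ty": -1.6,"tz": 0,"hand": 0},
    {"wx": 0,"wy": 0,"wz": 0,"tx": -1.8,"ty": -1.6,"tz": 0,"hand": 0},
    {"wx": 0,"wy": 0,"wz": 0,"tx": -1.8,"ty": -1.6,"tz": 0,"hand": 0},
    {"wx": 0,"wy": 0,"wz": 0,"tx": -1.8,"ty": -1.6,"tz": 0,"hand": 0},
    {"wx": 0,"wy": 0,"wz": 0,"tx": -1.8,"ty": -1.6,"tz": 0,"hand": 0},
    {"wx": 0,"wy": 0,"wz": 0,"tx": -1.8,"ty": -1.6,"tz": 0,"hand": 0},
    {"wx": 0,"wy": 0,"wz": 0,"tx": -1.8,"ty": -1.6,"tz": 0,"hand": 0},
    {"wx": 0,"wy": 0,"wz": 0,"tx": -1.3,"ty": -0.8,"tz": 0,"hand": 0}
  ]
}}

```text
clock: 2.6
position: [0.5457, -0.0684, 0.2487]
ee_rot: [-0.652, -3.073, 0.002]
force: [0.6, -1.0, -0.5]
width: 0.006
```

```bash
python3 - <<'E'
from h import *
from cell import arm
from scipy.spatial.transform import Rotation as Ro
s=arm.observe(); print(s['clock'],s['position'],s['ee_rot'],s['force'],s['width'],s['joints'])
R=Ro.from_rotvec(s['ee_rot']).as_matrix()
print((R.T@(np.array([.556,-.088,.132])-s['position'])*100))
for n in('scene','wrist'):
    c=arm.calibration(n); p,d=arm.get_image(n); c={k:np.array(v) for k,v in c.items()}; c['p']=p;c['d']=d
    cv2.imwrite(f'pics/{n}1.png',p[:,:,::-1])
    m=mask(p,'red'); 
    P=cloud(c); 
    near=m&(np.linalg.norm(P[...,:2]-[.556,-.088],axis=-1)<.06)
    v,u=np.nonzero(near); 
    if len(v): print(n,len(v),u.mean(),v.mean(),np.nanmedian(P[near],0),np.nanpercentile(P[near],[2,98],axis=0),onplane(c,[u.mean(),v.mean()],.110))
E
```

```text
2.6 [ 0.54574233 -0.06841272  0.24869869] [-6.51813026e-01 -3.07321663e+00  1.61471737e-03] [ 0.64629815 -1.03797382 -0.4831933 ] 0.0058810141403874095 [-0.25569716  0.31796166  0.37114903  1.78072026 -0.12867705  1.06690812
  1.31360838]
[-1.73021604 -1.36193462 11.67159542]
scene 224 362.34375 257.0982142857143 [ 0.54883747 -0.08876251  0.11158395] [[ 0.53694552 -0.10956989  0.10780317]
 [ 0.57105735 -0.06991413  0.11518281]] [[ 0.55108336 -0.08901912  0.11      ]]
wrist 1748 302.7139588100687 204.97654462242562 [ 0.55320627 -0.08356069  0.1113908 ] [[ 0.537141   -0.10571513  0.10718166]
 [ 0.57326117 -0.06513737  0.1153508 ]] [[ 0.55423428 -0.0850278   0.11      ]]
```

View pics/wrist1.png

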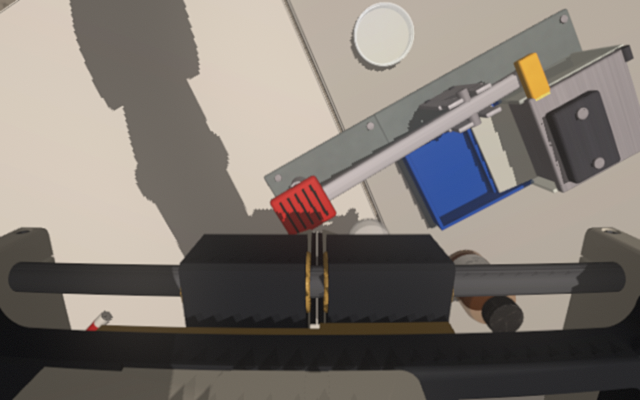

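View pics/scene1.png

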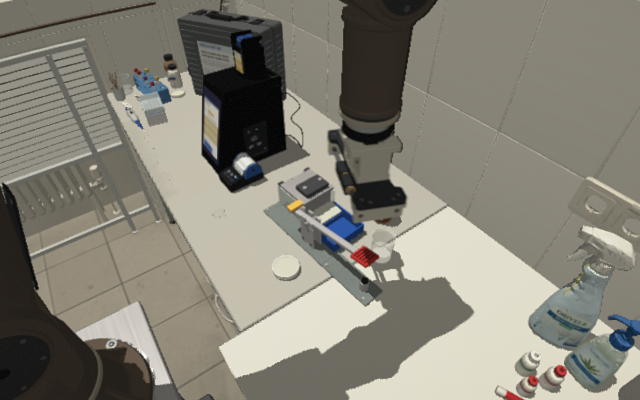

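Request:
{"api": "step_arm", "payload": {
  "plan": [
    {"wx": 0,"wy": 0,"wz": 0,"tx": -0.4,"ty": -0.3,"tz": 0,"hand": 0},
    {"wx": 0,"wy": 0,"wz": 0,"tx": -0.4,"ty": -0.3,"tz": 0.5,"hand": 0},
    {"wx": 0,"wy": 0,"wz": 0,"tx": -0.4,"ty": -0.3,"tz": 1.2,"hand": 0},
    {"wx": 0,"wy": 0,"wz": 0,"tx": -0.35,"ty": -0.3,"tz": 1.5,"hand": 0},
    {"wx": 0,"wy": 0,"wz": 0,"tx": 0,"ty": 0,"tz": 1.5,"hand": 0},
    {"wx": 0,"wy": 0,"wz": 0,"tx": 0,"ty": 0,"tz": 1.5,"hand": 0},
    {"wx": 0,"wy": 0,"wz": 0,"tx": 0,"ty": 0,"tz": 1.2,"hand": 0},
    {"wx": 0,"wy": 0,"wz": 0,"tx": 0,"ty": 0,"tz": 0.8,"hand": 0},
    {"wx": 0,"wy": 0,"wz": 0,"tx": 0,"ty": 0,"tz": 0.4,"hand": 0},
    {"wx": 0,"wy": 0,"wz": 0,"tx": 0,"ty": 0,"tz": 0,"hand": 0}
  ]
}}

```text
clock: 3.53
position: [0.555, -0.0816, 0.1616]
ee_rot: [-0.646, -3.073, 0.0]
force: [0.2, -0.3, 0.0]
width: 0.002
```

```bash
python3 - <<'E'
from h import *
from cell import arm
s=arm.observe(); print(s['clock'],s['position'],s['ee_rot'],s['force'],s['width'],s['joints'])
p,d=arm.get_image('wrist'); cv2.imwrite(f'pics/wrist2.png',p[:,:,::-1])
p,d=arm.get_image('scene'); cv2.imwrite(f'pics/scene2.png',cv2.resize(p[160:310,240:430,::-1],None,fx=4,fy=4))
E
```

```text
3.5333 [ 0.55495511 -0.08164292  0.16159041] [-6.46011952e-01 -3.07263633e+00  4.56518762e-04] [ 0.19099674 -0.28373228  0.01756104] 0.002445990587977015 [-0.20182515  0.43111233  0.34576786  1.85711112 -0.18369266  0.88621186
  1.38800916]
```

View pics/wrist2.png

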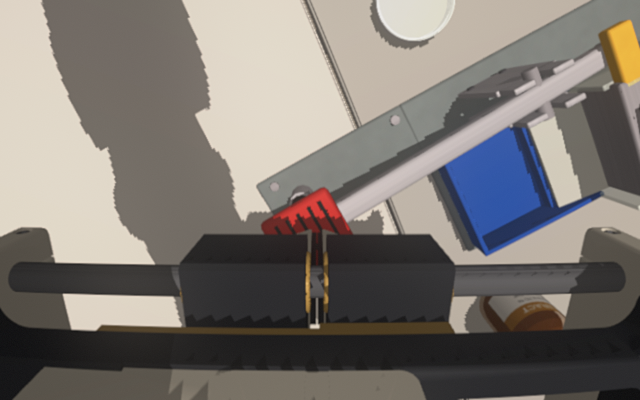

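View pics/scene2.png

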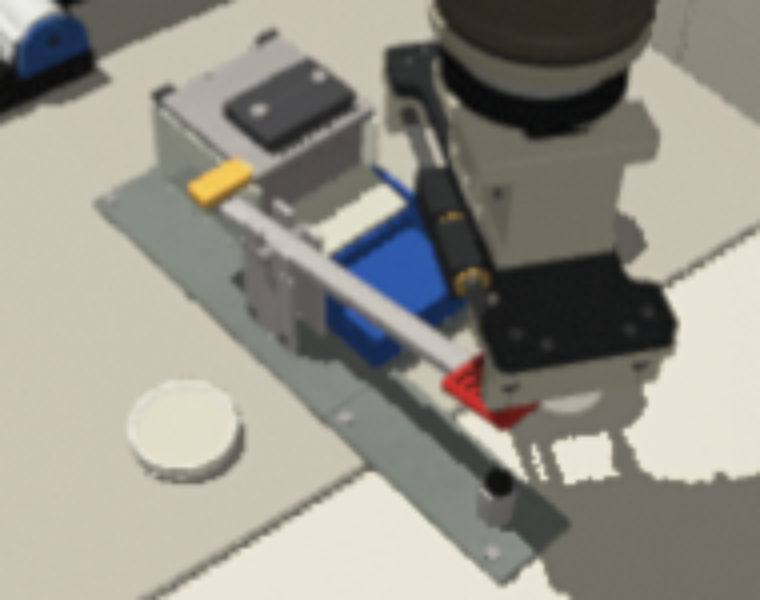

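Request:
{"api": "step_arm", "payload": {
  "plan": [
    {"wx": 0,"wy": 0,"wz": 0,"tx": -0.1,"ty": -0.2,"tz": 0.5,"hand": 0},
    {"wx": 0,"wy": 0,"wz": 0,"tx": -0.1,"ty": -0.2,"tz": 0.7,"hand": 0},
    {"wx": 0,"wy": 0,"wz": 0,"tx": 0,"ty": 0,"tz": 0.5,"hand": 0},
    {"wx": 0,"wy": 0,"wz": 0,"tx": 0,"ty": 0,"tz": 0.3,"hand": 0},
    {"wx": 0,"wy": 0,"wz": 0,"tx": 0,"ty": 0,"tz": 0.3,"hand": 0},
    {"wx": 0,"wy": 0,"wz": 0,"tx": 0,"ty": 0,"tz": 0.3,"hand": 0},
    {"wx": 0,"wy": 0,"wz": 0,"tx": 0,"ty": 0,"tz": 0.3,"hand": 0},
    {"wx": 0,"wy": 0,"wz": 0,"tx": 0,"ty": 0,"tz": 0.3,"hand": 0},
    {"wx": 0,"wy": 0,"wz": 0,"tx": 0,"ty": 0,"tz": 0.3,"hand": 0},
    {"wx": 0,"wy": 0,"wz": 0,"tx": 0,"ty": 0,"tz": 0.3,"hand": 0}
  ]
}}

```text
clock: 4.47
position: [0.5562, -0.0868, 0.1248]
ee_rot: [0.647, 3.073, -0.0]
force: [-0.1, -1.8, 3.2]
width: 0.003
```

Request:
{"api": "step_arm", "payload": {
  "plan": [
    {"wx": 0,"wy": 0,"wz": 0,"tx": 0,"ty": 0,"tz": 0.35,"hand": 0},
    {"wx": 0,"wy": 0,"wz": 0,"tx": 0,"ty": 0,"tz": 0.35,"hand": 0},
    {"wx": 0,"wy": 0,"wz": 0,"tx": 0,"ty": 0,"tz": 0.35,"hand": 0},
    {"wx": 0,"wy": 0,"wz": 0,"tx": 0,"ty": 0,"tz": 0.35,"hand": 0},
    {"wx": 0,"wy": 0,"wz": 0,"tx": 0,"ty": 0,"tz": 0.35,"hand": 0},
    {"wx": 0,"wy": 0,"wz": 0,"tx": 0,"ty": 0,"tz": 0.35,"hand": 0},
    {"wx": 0,"wy": 0,"wz": 0,"tx": 0,"ty": 0,"tz": 0.35,"hand": 0},
    {"wx": 0,"wy": 0,"wz": 0,"tx": 0,"ty": 0,"tz": 0.35,"hand": 0},
    {"wx": 0,"wy": 0,"wz": 0,"tx": 0,"ty": 0,"tz": 0.35,"hand": 0},
    {"wx": 0,"wy": 0,"wz": 0,"tx": 0,"ty": 0,"tz": 0.25,"hand": 0}
  ]
}}

```text
clock: 5.3
position: [0.5557, -0.0865, 0.0903]
ee_rot: [-0.647, -3.074, 0.0]
force: [0.4, -2.7, 4.1]
width: 0.001
```

```bash
cat > look.py <<'E'
import sys
from h import *
from cell import arm
s=arm.observe(); print(s['clock'],s['position'],s['force'],s['width'])
k=sys.argv[1]
p,d=arm.get_image('top'); a=cv2.resize(p[120:270,240:430,::-1],None,fx=4,fy=4,interpolation=2)
cv2.imwrite(f'pics/top{k}.png',a)
p,d=arm.get_image('scene'); cv2.imwrite(f'pics/scene{k}.png',cv2.resize(p[160:310,240:430,::-1],None,fx=4,fy=4,interpolation=2))
E
python3 look.py 3
```

```text
5.3 [ 0.55574474 -0.08648998  0.09028764] [ 0.3885179  -2.70911279  4.1232594 ] 0.0007088407327393542
```

View pics/scene3.png

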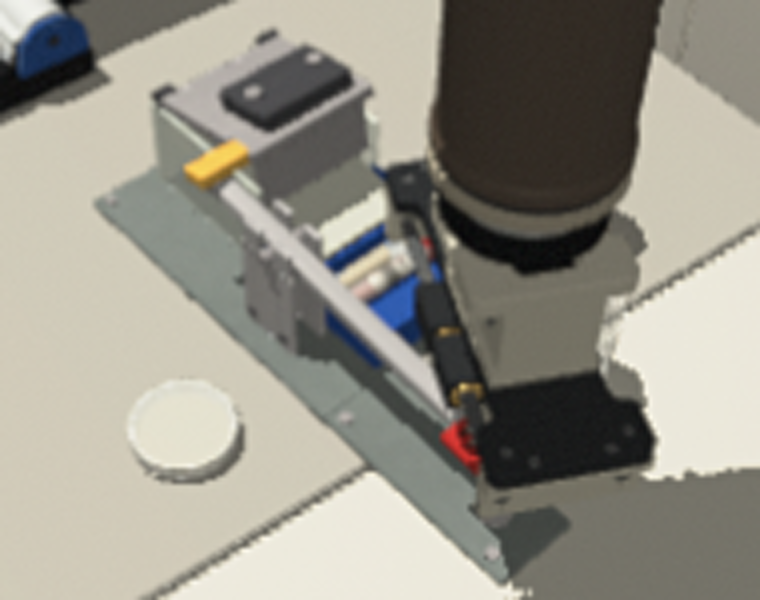

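View pics/top3.png

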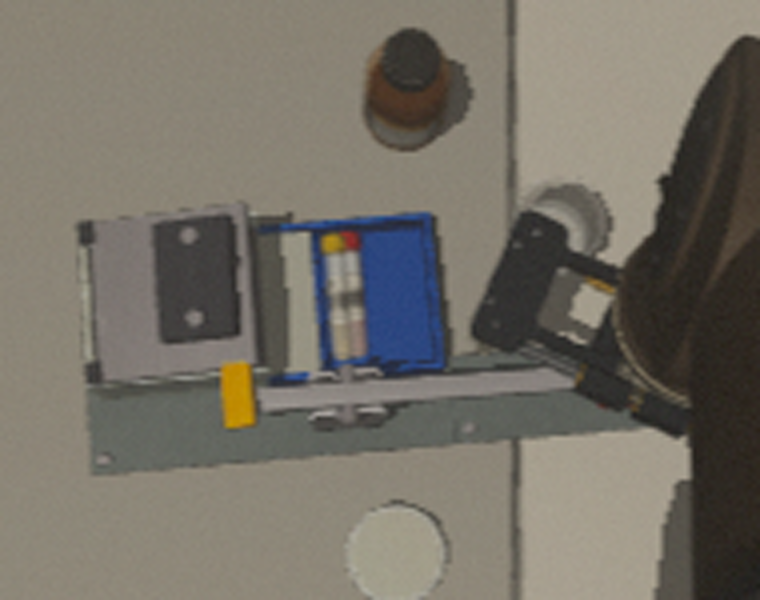

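Request:
{"api": "step_arm", "payload": {
  "plan": [
    {"wx": 0,"wy": 0,"wz": 0,"tx": 0,"ty": 0,"tz": 0,"hand": 0},
    {"wx": 0,"wy": 0,"wz": 0,"tx": 0,"ty": 0,"tz": 0,"hand": 0},
    {"wx": 0,"wy": 0,"wz": 0,"tx": 0,"ty": 0,"tz": 0,"hand": 0},
    {"wx": 0,"wy": 0,"wz": 0,"tx": 0,"ty": 0,"tz": 0,"hand": 0},
    {"wx": 0,"wy": 0,"wz": 0,"tx": 0,"ty": 0,"tz": 0,"hand": 0},
    {"wx": 0,"wy": 0,"wz": 0,"tx": 0,"ty": 0,"tz": 0,"hand": 0},
    {"wx": 0,"wy": 0,"wz": 0,"tx": 0,"ty": 0,"tz": 0,"hand": 0},
    {"wx": 0,"wy": 0,"wz": 0,"tx": 0,"ty": 0,"tz": 0,"hand": 0},
    {"wx": 0,"wy": 0,"wz": 0,"tx": 0,"ty": 0,"tz": 0,"hand": 0},
    {"wx": 0,"wy": 0,"wz": 0,"tx": 0,"ty": 0,"tz": 0,"hand": 0}
  ]
}}

```text
clock: 6.23
position: [0.5558, -0.0863, 0.0907]
ee_rot: [-0.647, -3.074, -0.0]
force: [-0.1, -1.9, 3.6]
width: 0.004
```

```bash
python3 look.py 4
```

```text
6.2333 [ 0.55581737 -0.08631097  0.09072102] [-0.08182095 -1.91734095  3.5550904 ] 0.004258081629822679
```

View pics/top4.png

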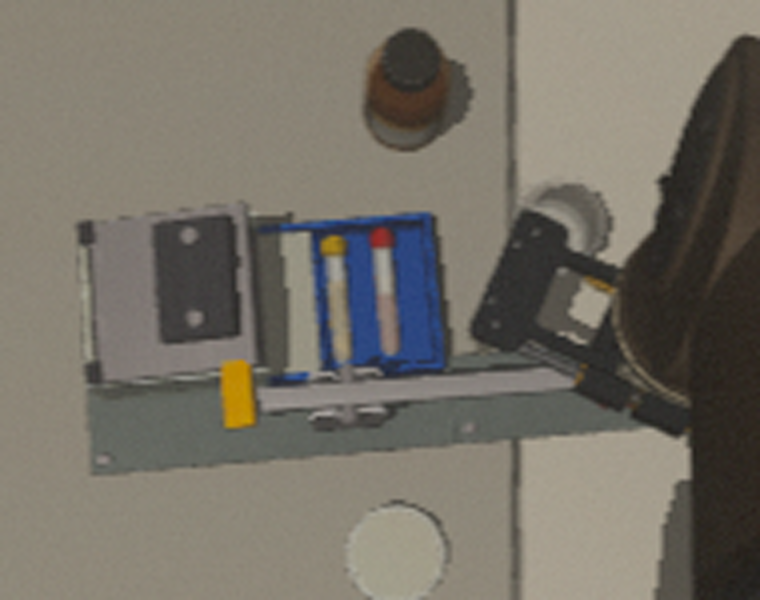

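Request:
{"api": "step_arm", "payload": {
  "plan": [
    {"wx": 0,"wy": 0,"wz": 0,"tx": 0,"ty": 0,"tz": -0.05,"hand": 0},
    {"wx": 0,"wy": 0,"wz": 0,"tx": 0,"ty": 0,"tz": -0.1,"hand": 0},
    {"wx": 0,"wy": 0,"wz": 0,"tx": 0,"ty": 0,"tz": -0.1,"hand": 0},
    {"wx": 0,"wy": 0,"wz": 0,"tx": 0,"ty": 0,"tz": -0.1,"hand": 0},
    {"wx": 0,"wy": 0,"wz": 0,"tx": 0,"ty": 0,"tz": -0.1,"hand": 0},
    {"wx": 0,"wy": 0,"wz": 0,"tx": 0,"ty": 0,"tz": -0.1,"hand": 0},
    {"wx": 0,"wy": 0,"wz": 0,"tx": 0,"ty": 0,"tz": -0.1,"hand": 0},
    {"wx": 0,"wy": 0,"wz": 0,"tx": 0,"ty": 0,"tz": -0.1,"hand": 0},
    {"wx": 0,"wy": 0,"wz": 0,"tx": 0,"ty": 0,"tz": -0.1,"hand": 0},
    {"wx": 0,"wy": 0,"wz": 0,"tx": 0,"ty": 0,"tz": -0.1,"hand": 0}
  ]
}}

```text
clock: 7.17
position: [0.5558, -0.0861, 0.1003]
ee_rot: [-0.647, -3.074, -0.0]
force: [0.3, -0.7, 1.7]
width: 0.008
```

Request:
{"api": "step_arm", "payload": {
  "plan": [
    {"wx": 0,"wy": 0,"wz": 0,"tx": 0,"ty": 0,"tz": -0.1,"hand": 0},
    {"wx": 0,"wy": 0,"wz": 0,"tx": 0,"ty": 0,"tz": -0.1,"hand": 0},
    {"wx": 0,"wy": 0,"wz": 0,"tx": 0,"ty": 0,"tz": -0.1,"hand": 0},
    {"wx": 0,"wy": 0,"wz": 0,"tx": 0,"ty": 0,"tz": -0.1,"hand": 0},
    {"wx": 0,"wy": 0,"wz": 0,"tx": 0,"ty": 0,"tz": -0.1,"hand": 0},
    {"wx": 0,"wy": 0,"wz": 0,"tx": 0,"ty": 0,"tz": -0.1,"hand": 0},
    {"wx": 0,"wy": 0,"wz": 0,"tx": 0,"ty": 0,"tz": -0.1,"hand": 0},
    {"wx": 0,"wy": 0,"wz": 0,"tx": 0,"ty": 0,"tz": -0.1,"hand": 0},
    {"wx": 0,"wy": 0,"wz": 0,"tx": 0,"ty": 0,"tz": -0.1,"hand": 0},
    {"wx": 0,"wy": 0,"wz": 0,"tx": 0,"ty": 0,"tz": -0.1,"hand": 0}
  ]
}}

```text
clock: 8.0
position: [0.5558, -0.0863, 0.1103]
ee_rot: [-0.647, -3.074, -0.0]
force: [-0.4, 1.8, 2.9]
width: 0.009
```

Request:
{"api": "step_arm", "payload": {
  "plan": [
    {"wx": 0,"wy": 0,"wz": 0,"tx": 0,"ty": 0,"tz": -0.1,"hand": 0},
    {"wx": 0,"wy": 0,"wz": 0,"tx": 0,"ty": 0,"tz": -0.1,"hand": 0},
    {"wx": 0,"wy": 0,"wz": 0,"tx": 0,"ty": 0,"tz": -0.1,"hand": 0},
    {"wx": 0,"wy": 0,"wz": 0,"tx": 0,"ty": 0,"tz": -0.1,"hand": 0},
    {"wx": 0,"wy": 0,"wz": 0,"tx": 0,"ty": 0,"tz": -0.1,"hand": 0},
    {"wx": 0,"wy": 0,"wz": 0,"tx": 0,"ty": 0,"tz": -0.1,"hand": 0},
    {"wx": 0,"wy": 0,"wz": 0,"tx": 0,"ty": 0,"tz": -0.1,"hand": 0},
    {"wx": 0,"wy": 0,"wz": 0,"tx": 0,"ty": 0,"tz": -0.1,"hand": 0},
    {"wx": 0,"wy": 0,"wz": 0,"tx": 0,"ty": 0,"tz": -0.1,"hand": 0},
    {"wx": 0,"wy": 0,"wz": 0,"tx": 0,"ty": 0,"tz": -0.1,"hand": 0}
  ]
}}

```text
clock: 8.83
position: [0.5558, -0.0863, 0.1203]
ee_rot: [-0.647, -3.074, -0.0]
force: [0.1, 1.0, 2.5]
width: 0.005
```

Request:
{"api": "step_arm", "payload": {
  "plan": [
    {"wx": 0,"wy": 0,"wz": 0,"tx": 0,"ty": 0,"tz": -0.08,"hand": 0},
    {"wx": 0,"wy": 0,"wz": 0,"tx": 0,"ty": 0,"tz": -0.08,"hand": 0},
    {"wx": 0,"wy": 0,"wz": 0,"tx": 0,"ty": 0,"tz": -0.08,"hand": 0},
    {"wx": 0,"wy": 0,"wz": 0,"tx": 0,"ty": 0,"tz": -0.08,"hand": 0},
    {"wx": 0,"wy": 0,"wz": 0,"tx": 0,"ty": 0,"tz": -0.08,"hand": 0},
    {"wx": 0,"wy": 0,"wz": 0,"tx": 0,"ty": 0,"tz": -0.08,"hand": 0},
    {"wx": 0,"wy": 0,"wz": 0,"tx": 0,"ty": 0,"tz": -0.08,"hand": 0},
    {"wx": 0,"wy": 0,"wz": 0,"tx": 0,"ty": 0,"tz": -0.08,"hand": 0},
    {"wx": 0,"wy": 0,"wz": 0,"tx": 0,"ty": 0,"tz": -0.08,"hand": 0},
    {"wx": 0,"wy": 0,"wz": 0,"tx": 0,"ty": 0,"tz": -0.08,"hand": 0}
  ]
}}

```text
clock: 9.67
position: [0.5558, -0.0863, 0.1283]
ee_rot: [-0.647, -3.074, -0.0]
force: [-0.4, 1.6, 2.8]
width: 0.007
```

Request:
{"api": "step_arm", "payload": {
  "plan": [
    {"wx": 0,"wy": 0,"wz": 0,"tx": 0,"ty": 0,"tz": -0.06,"hand": 0},
    {"wx": 0,"wy": 0,"wz": 0,"tx": 0,"ty": 0,"tz": -0.06,"hand": 0},
    {"wx": 0,"wy": 0,"wz": 0,"tx": 0,"ty": 0,"tz": -0.06,"hand": 0},
    {"wx": 0,"wy": 0,"wz": 0,"tx": 0,"ty": 0,"tz": -0.06,"hand": 0},
    {"wx": 0,"wy": 0,"wz": 0,"tx": 0,"ty": 0,"tz": -0.06,"hand": 0},
    {"wx": 0,"wy": 0,"wz": 0,"tx": 0,"ty": 0,"tz": -0.06,"hand": 0},
    {"wx": 0,"wy": 0,"wz": 0,"tx": 0,"ty": 0,"tz": -0.06,"hand": 0},
    {"wx": 0,"wy": 0,"wz": 0,"tx": 0,"ty": 0,"tz": -0.06,"hand": 0},
    {"wx": 0,"wy": 0,"wz": 0,"tx": 0,"ty": 0,"tz": -0.06,"hand": 0},
    {"wx": 0,"wy": 0,"wz": 0,"tx": 0,"ty": 0,"tz": -0.06,"hand": 0}
  ]
}}

```text
clock: 10.5
position: [0.5557, -0.0867, 0.1342]
ee_rot: [-0.648, -3.074, 0.001]
force: [0.1, -0.4, -0.1]
width: 0.007
```

Request:
{"api": "step_arm", "payload": {
  "plan": [
    {"wx": 0,"wy": 0,"wz": 0,"tx": 0,"ty": 0,"tz": -0.06,"hand": 0},
    {"wx": 0,"wy": 0,"wz": 0,"tx": 0,"ty": 0,"tz": -0.06,"hand": 0},
    {"wx": 0,"wy": 0,"wz": 0,"tx": 0,"ty": 0,"tz": -0.06,"hand": 0},
    {"wx": 0,"wy": 0,"wz": 0,"tx": 0,"ty": 0,"tz": -0.06,"hand": 0},
    {"wx": 0,"wy": 0,"wz": 0,"tx": 0,"ty": 0,"tz": -0.06,"hand": 0},
    {"wx": 0,"wy": 0,"wz": 0,"tx": 0,"ty": 0,"tz": -0.06,"hand": 0},
    {"wx": 0,"wy": 0,"wz": 0,"tx": 0,"ty": 0,"tz": -0.06,"hand": 0},
    {"wx": 0,"wy": 0,"wz": 0,"tx": 0,"ty": 0,"tz": -0.06,"hand": 0},
    {"wx": 0,"wy": 0,"wz": 0,"tx": 0,"ty": 0,"tz": -0.06,"hand": 0},
    {"wx": 0,"wy": 0,"wz": 0,"tx": 0,"ty": 0,"tz": -0.06,"hand": 0}
  ]
}}

```text
clock: 11.33
position: [0.5558, -0.0863, 0.1403]
ee_rot: [0.647, 3.074, 0.0]
force: [0.2, 0.3, 0.4]
width: 0.007
```

Contact ended at about the rest height. Now raise clear and look.

Request:
{"api": "step_arm", "payload": {
  "plan": [
    {"wx": 0,"wy": 0,"wz": 0,"tx": 0,"ty": 0,"tz": -0.3,"hand": 0},
    {"wx": 0,"wy": 0,"wz": 0,"tx": 0,"ty": 0,"tz": -0.6,"hand": 0},
    {"wx": 0,"wy": 0,"wz": 0,"tx": 0,"ty": 0,"tz": -1.2,"hand": 0},
    {"wx": 0,"wy": 0,"wz": 0,"tx": 0,"ty": 0,"tz": -1.5,"hand": 0},
    {"wx": 0,"wy": 0,"wz": 0,"tx": 0,"ty": 0,"tz": -1.5,"hand": 0},
    {"wx": 0,"wy": 0,"wz": 0,"tx": 0,"ty": 0,"tz": -1.5,"hand": 0},
    {"wx": 0,"wy": 0,"wz": 0,"tx": 0,"ty": 0,"tz": -1.5,"hand": 0},
    {"wx": 0,"wy": 0,"wz": 0,"tx": 0,"ty": 0,"tz": -1.2,"hand": 0},
    {"wx": 0,"wy": 0,"wz": 0,"tx": 0,"ty": 0,"tz": -0.6,"hand": 0},
    {"wx": 0,"wy": 0,"wz": 0,"tx": 0,"ty": 0,"tz": 0,"hand": 0}
  ]
}}

```text
clock: 12.17
position: [0.5566, -0.0865, 0.2409]
ee_rot: [0.647, 3.072, 0.001]
force: [0.4, 0.6, 0.1]
width: 0.005
```

```bash
python3 look.py 5; python3 - <<'E'
from h import *
from cell import arm
c={k:np.array(v) for k,v in arm.calibration('scene').items()}
p,d=arm.get_image('scene');c['p']=p;c['d']=d;P=cloud(c)
for k,(a,b,e,f) in {'red':(340,235,390,275),'yellow':(280,190,310,215)}.items():
    m=mask(p,k);mm=np.zeros_like(m);mm[b:f,a:e]=m[b:f,a:e]
    print(k,mm.sum(),np.nanmedian(P[mm],0),np.argwhere(mm).mean(0))
E
```

```text
12.1667 [ 0.55656829 -0.08652241  0.24090258] [0.44657586 0.58700412 0.14194858] 0.004837012940478648
red 302 [ 0.55346594 -0.08996972  0.11160831] [256.62913907 363.97682119]
yellow 90 [0.53603672 0.1319442  0.08210545] [205.4        294.66666667]
```

View pics/top5.png

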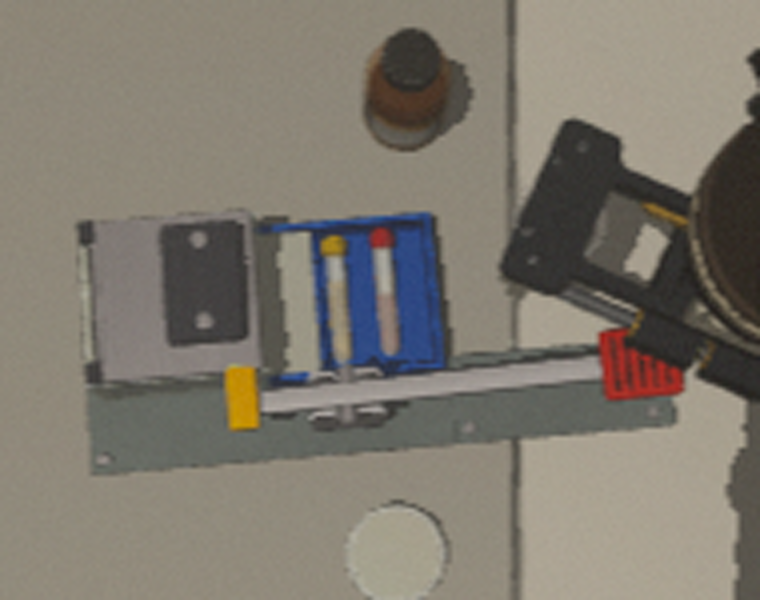

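View pics/scene5.png

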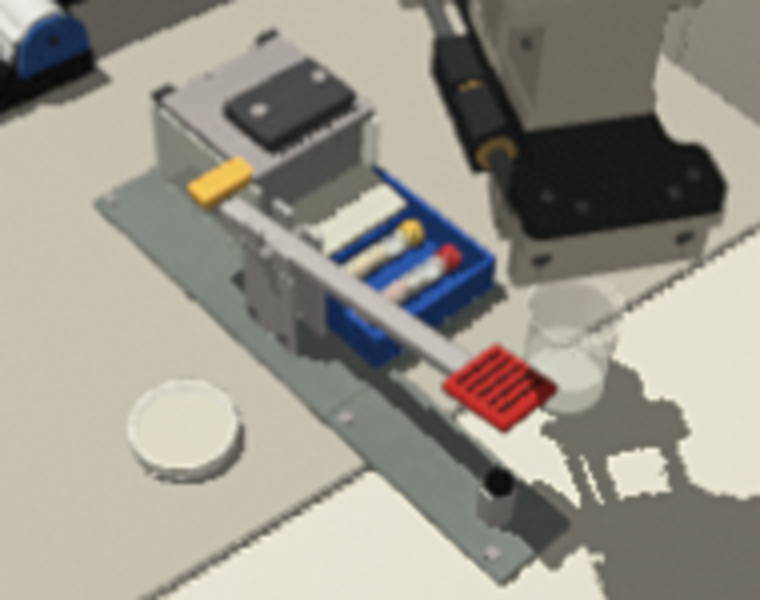

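The pictures show the lever back at rest with its pad at about (360,257) in the scene view. The flap is shut, and both tubes lie in the blue tray at (335,300) and (383,295) in the top crop. The bystanders have not moved. Handing in.

```bash
python3 -c "
from cell import arm
print(arm.sign_off())"
```

```text
the job is handed in; nothing more can be done
None
```

The job is done and handed in at about 12.3 s of the 48 s allowed. Both sample tubes are in the blue tray, the flap is shut and the lever is free.

- **Press:** I pressed the red pad with closed fingertips to about 68 mm above the bench, a little short of the stop, at about 3–4 N. I held it there until the pictures showed both tubes in the tray.
- **Release:** I came up at about 12 mm/s, slowing to 7 mm/s. The readings between moves showed 1.7–2.9 N on the fingertips until near the rest height. Contact had ended by a fingertip height of 112 mm, so the flap sank under the finger. I then retracted to about 10 cm above the pad.
- **Last checks:**
  - The pad is at 0.112 m and the yellow ear at 0.082 m, both the same as at the start.
  - The lever is in its bearing.
  - The bottle, beaker and petri dish look unmoved; I judged this by eye from the pictures and did not measure it.
  - The wrist force is within noise of zero.

None of the checks failed. The only disagreement was a few millimetres in the pad position between the cameras, which was well within the pad's size.

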